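# Tare the parts dish on the bench scale

### The arm

A 6-joint arm with a two-finger parallel gripper is mounted at the origin on a cart in front of the work surface, level with it; the furniture and walls round the work are solid. World frame = base frame: x ahead of the robot, y to its left, z up, the work surface at z = 0. Lengths are in mm, angles in rad, forces in N, time in s.
With the tool pointing down it reaches from about 275 to 825 mm from the base axis. Payload 4.9 kg.
Tool frame: the origin (TCP) lies at the very end of the fingers, on their centre line; the grasp point (between the pads) lies 19 mm behind it; z points along the fingers, y is the direction in which the jaws open and shut (so a half turn about z gives the same grasp; the last joint's range is limited). The gripper opens to 85 mm and grips with 20 to 120 N. Pads are 22 mm wide; open, the fingers measure 114 mm over their backs; the gripper's body (76 mm by 85 mm) begins 54 mm behind the grasp point. The pads swing forward as they close: fully open they stand 13 mm farther back than shut.
Start: joints at [-1.264, 0.326, -0.193, 1.052, 0, 1.437], TCP at [234.678, -497.438, 231.281] pointing down, gripper open.
Joint ranges: [-2.65, 2.65], [-0.97, 1.79], [-1.3, 1.35], [-1.93, 2.1], [-1.47, 1.37], [-3.14, 3.14]. Speed limits (rad/s): [2.57, 2.57, 3.14, 3.14, 3.14, 3.14].

### API

Orientations are given as [roll, pitch, yaw] about the fixed x, y, z axes, in that order (R = Rz(yaw) Ry(pitch) Rx(roll)).
In Python, from bench import bot, solve_ik, imaging gives the robot as it stands. Calls block until the motion is done:
- bot.move_ptp(position, orientation): joint-space move of the TCP to a pose.
- bot.movel(position, rot=None, max_speed=150, threshold=None): straight line of the TCP; rot=None keeps the orientation; max_speed is the mean speed in mm/s. With threshold (N) it stops when the force on the tool has changed by that much, and returns True; else False.
- bot.move_j(angles): joint-space move.
- bot.grip(opening, effort=None): opening from 0.0 (shut) to 1.0 (fully open); effort is the grip in N (None keeps the last); returns when the fingers have stopped.
- bot.dwell(seconds).
- solve_ik(position, orientation): joint angles nearest the present ones, or None.
- bot.get_state(): the state.
- imaging.capture(name): name is "scene" or "side" or "wrist"; returns the picture (384x512x3 uint8, blue, green, red); there is no depth.
- imaging.camera_model(name): a dict with "K" (3x3 intrinsics, pixels), "position" and "rotation" of the camera in the world. Camera axes: x right, y up, looking along -z (the intrinsics and any distortion apply to the point x, -y, -z); pixel columns grow to the right and rows downward; lengths in mm; the calibration is good to about 2 mm. A picture is of the moment at which its call begins: read the wrist's pose just before it. camera_model takes no time and is no camera call; for the wrist camera it gives the pose at the moment of the call.
A pose or a line that the arm cannot do raises bot.IKError and nothing moves.
- bot.sign_off(): hands the job in, once; it reports no verdict.
The state is a dict: "t": time; "qpos": joint angles; "joint_velocities": joint speeds; "effort": joint torques, N m; "tcp_pos": TCP position; "orientation": TCP orientation; "contact_force": force on the tool from outside, world axes, zero at the start; "wrist_torque": the same for the moment, N m; "opening": opening from 0.0 (shut) to 1.0 (fully open).
Only numpy, scipy, OpenCV 4.12 (cv2) and the standard library are available. Lean on these libraries where they do the work, as an engineer would, in place of code of your own. Each camera call takes 0.05 s, during which the arm holds its last target. There are 200 camera calls.

### The job

We are counting screws by weight. Pick up the shallow dish of screws, keeping it level so that nothing spills, set it down gently in the middle of the round pan of the bench scale and let go. Then turn the tare knob, which turns the graduated dial card, until the pointer reads zero with the dish on the pan.

Things in the scene. Friction and masses are not known exactly. Their poses are not given: they have to be found in the camera images.
- parts_dish: shallow moulded dish, open on top, screws lying in it; loose, about 60 g (varies); 70 mm along its x, 95 mm along its y, 18 mm high with nearly upright walls, outside corners rounded; origin at the centre of its underside, z up. Starts flat on the bench, left or right of the scale. Grip it across its 70 mm width (x)
- pot_grit: round pot with a press lid, 66 mm across, 33 mm high, a bystander on the other side of the scale; origin at the centre of its underside
- scale: mechanical bench scale, fixed; painted housing, front at its -x. Front console x -0.135 to 0.010, y -0.125 to 0.110, flat top z 0.046; rear housing 150 mm wide to x 0.120, 2 mm lower; pan at (0.070, 0); round dial head at (-0.060, 0.030), 131 mm across, rim z 0.057 (front) to 0.084 (back); tare knob on the console at (-0.060, -0.090). Origin: centre of the underside, on the bench, z up
- pan_centre (a point): centre of the upper face of the scale's flat round steel pan, 130 mm across, no rim; 100 mm above the bench when empty. The pan sinks on a spring about 1 mm for 25 g (stop at 13.5 mm) and turns the pointer clockwise 1 degree per gram
- dial_centre (a point): centre of the dial head, on the common axis of pointer and graduated card, under a fixed clear cover; z is the dial's normal (leaning 12 degrees to the front), x points to 12 o'clock (away from the front), y to the left. The card is graduated clockwise 0 to 300 g over 300 degrees: small division 5 g = 5 degrees, longer line each 10 g, longest each 50 g
- zero_mark (a point): zero of the graduated card: the boldest line, at the clockwise end of the empty gap in the scale, 52 mm from dial_centre. It turns with the card when the tare knob is turned; the reading is the angle from it clockwise to the pointer
- pointer_tip (a point): tip of the black pointer, 52 mm from dial_centre; it is turned by the load on the pan alone. The short broad end is its tail. Reading zero, the tip lies on the point zero_mark
- knob_grip (a point): point on the tare knob's vertical axis at half its height, 14 mm below its top and 18 mm above the console; the knob is a black fluted cylinder 44 mm across and 28 mm tall on a 4 mm high collar 58 mm across, with a white line on top
- tare_knob (a joint): angle of the tare knob in rad, growing clockwise seen from above, stops at -0.8 and 3.8; it stays where it is left (light friction). The dial card turns with it in the same sense, 0.75 times as far; the pointer does not: turning clockwise lowers the reading

How it is judged:
By the outcome, as a careful person would: the job done as asked, in the order asked, and still so for the second after the job is handed in, with the robot touching nothing.
It also fails if it takes over 67 s, if anything falls off the work surface, if the arm or the gripper's body presses on something with over 40 N, if the wrist force passes 120 N, or if a joint passes its speed limit or range.

## Working session

There is one attempt and no reset: what is moved stays moved. The work goes in short steps, each a Python script; the robot and the scene stay as the last script left them, time stands still between calls to the robot, and variables do not carry over. Pictures are saved under pics/ and viewed, about 8 in all and at most 12, crops included, and the job is handed in when it is done.

```bash
ls; mkdir -p pics; python3 - <<'E'
from bench import bot, imaging
import cv2, numpy as np
for n in ("scene","side","wrist"):
    m=imaging.camera_model(n); print(n,{k:np.round(v,3).tolist() if not isinstance(v,str) else v for k,v in m.items()})
    cv2.imwrite(f"pics/{n}0.png",imaging.capture(n))
s=bot.get_state(); print(s)
a=cv2.imread("pics/scene0.png");b=cv2.imread("pics/side0.png")
cv2.imwrite("pics/both0.png",cv2.resize(np.vstack([a,b]),None,fx=.78,fy=.78))
E
```

```text
pics
scene {'K': [[489.503, 0.0, 257.781], [0.0, 489.503, 196.202], [0.0, 0.0, 1.0]], 'position': [-49.366, 754.741, 1189.279], 'rotation': [0.695, -0.002, -2.496]}
side {'K': [[354.085, 0.0, 250.539], [0.0, 354.085, 192.374], [0.0, 0.0, 1.0]], 'position': [495.913, 819.289, 714.658], 'rotation': [0.905, 0.006, -3.136]}
wrist {'K': [[309.831, 0.0, 258.744], [0.0, 309.831, 190.483], [0.0, 0.0, 1.0]], 'position': [299.072, -467.303, 372.874], 'rotation': [-0.282, 0.001, -1.129]}
{'t': 0.15, 'qpos': array([-1.26418649e+00,  3.26831544e-01, -1.93326494e-01,  1.05200601e+00,
       -3.28378800e-06,  1.43662465e+00]), 'joint_velocities': array([-1.75130523e-04, -1.25172575e-03,  4.55088503e-03, -6.12501658e-04,
        1.94384677e-03, -7.11991768e-05]), 'effort': array([ 5.73157322e-04, -4.43703818e+01,  2.62665081e+01,  1.04390588e-02,
       -1.55850821e-04,  6.91504368e-06]), 'tcp_pos': array([ 234.54703537, -497.00205762,  230.66069133]), 'orientation': array([-3.14023679e+00, -1.79704519e-04,  4.40781389e-01]), 'contact_force': array([ 0.5499444 , -0.21926378,  0.36209851]), 'wrist_torque': array([-0.0188831 , -0.04596137, -0.00293318]), 'opening': 1.0016183971911399}
```

View pics/scene0.png

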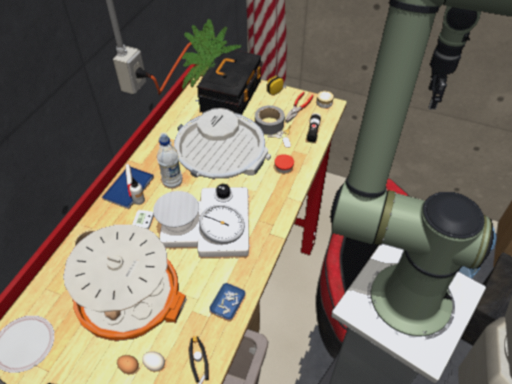

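View pics/side0.png

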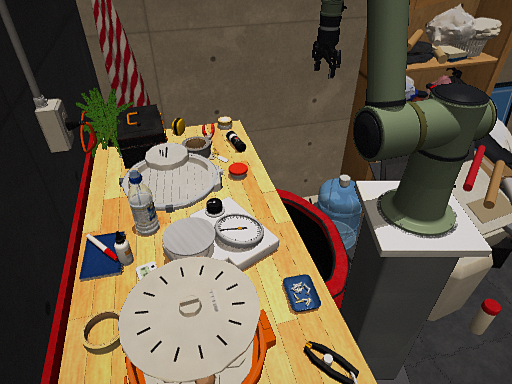

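The views show the dish (blue) at scene (227,301) / side (301,293), and the pan at scene (178,212) / side (189,238). The dial is at scene (222,223) and the knob at scene (222,190) / side (214,206). The red pot is at scene (284,163), and a bottle stands near the pan.

```bash
cat > h.py <<'E'
import numpy as np, cv2
from scipy.spatial.transform import Rotation as R
def rays(m,uv):
    uv=np.atleast_2d(np.float64(uv)); K=np.array(m['K'],float)
    d=m.get('distortion',m.get('dist'))
    p=cv2.undistortPoints(uv[:,None],K,None if d is None else np.array(d,float))[:,0]
    D=np.c_[p[:,0],-p[:,1],-np.ones(len(p))]
    r=np.array(m['rotation'],float)
    M=r if r.shape==(3,3) else R.from_euler('xyz',r).as_matrix()
    return np.array(m['position'],float), D@M.T
def on_z(m,uv,z):
    o,d=rays(m,uv); return o+d*((z-o[2])/d[:,2])[:,None]
def proj(m,P):
    P=np.atleast_2d(P); M=R.from_euler('xyz',m['rotation']).as_matrix(); c=(P-m['position'])@M; K=np.array(m['K'])
    return np.c_[K[0,2]+K[0,0]*c[:,0]/-c[:,2], K[1,2]+K[1,1]*-c[:,1]/-c[:,2]]
def blob(img,lo,hi,roi):
    x0,y0,x1,y1=roi; h=cv2.cvtColor(img,cv2.COLOR_BGR2HSV)[y0:y1,x0:x1]
    k=cv2.inRange(h,lo,hi); k=cv2.morphologyEx(k,cv2.MORPH_CLOSE,np.ones((7,7)))
    c=max(cv2.findContours(k,cv2.RETR_EXTERNAL,cv2.CHAIN_APPROX_NONE)[0],key=cv2.contourArea)
    return c[:,0]+[x0,y0]
E
python3 - <<'E'
from h import *; from bench import imaging,bot,solve_ik
ms,md=imaging.camera_model('scene'),imaging.camera_model('side')
a=cv2.imread('pics/scene0.png');b=cv2.imread('pics/side0.png')
print(ms.keys())
for m,i,roi in((ms,a,(195,270,260,330)),(md,b,(275,265,330,320))):
    c=blob(i,(95,60,30),(130,255,255),roi); r=cv2.minAreaRect(np.float32(on_z(m,c,14)[:,:2])); print('dish',r)
    print(cv2.boundingRect(c))
for n,z,s,d in(('pan',100,(178,212),(189,238)),('knob',64,(222,190),(214,206)),('dial',70,(222,223),(239,229))):
    print(n,on_z(ms,s,z),on_z(md,d,z))
M=R.from_euler('xyz',imaging.camera_model('wrist')['rotation']).as_matrix(); print('wristlook',-M[:,2], 'up',M[:,1])
E
```

```text
dict_keys(['K', 'position', 'rotation'])
dish ((385.54681396484375, 307.03509521484375), (65.82046508789062, 91.6070327758789), 11.143433570861816)
(210, 284, 35, 35)
dish ((383.6308288574219, 307.0653381347656), (69.55877685546875, 96.59785461425781), 12.345917701721191)
(283, 275, 38, 37)
pan [[639.34190074 209.9636662  100.        ]] [[651.58685727 215.12696367 100.        ]]
knob [[613.79016374  49.68623234  64.        ]] [[607.62840514  53.43700892  64.        ]]
dial [[531.28869892 148.66625263  70.        ]] [[533.38751879 153.05540635  70.        ]]
wristlook [-0.25172528 -0.11826091 -0.96054606] up [ 0.86801657  0.41133534 -0.27811952]
```

```bash
python3 - <<'E'
from h import *; from bench import imaging,bot
Y=-np.radians(78.3)
bot.move_ptp([520,215,260],[np.pi,0,Y])
m=imaging.camera_model('wrist'); i=imaging.capture('wrist'); cv2.imwrite('pics/w1.png',i); np.save('m1.npy',m)
c=blob(i,(95,60,30),(130,255,255),(0,0,512,384)); print(cv2.minAreaRect(np.float32(on_z(m,c,14)[:,:2])))
print(bot.get_state()['t'],bot.get_state()['tcp_pos'])
for P in((385,307,18),(651,211,100),(611,51,78),(532,150,70)): print(proj(m,P))
E
```

```text
((383.76959228515625, 308.4062194824219), (69.99662780761719, 94.89891052246094), 11.699888229370117)
2.9083 [520.26775697 214.4093025  259.9497364 ]
[[342.49276548 245.6960651 ]]
[[128.375838   144.92464899]]
[[197.93978859 -21.97661375]]
[[260.62588091 106.58244168]]
```

View pics/w1.png

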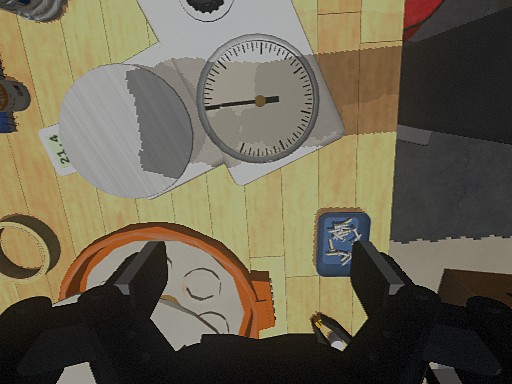

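The wrist view shows the dish clear at (343,244). The pan centre is about (126,130), the dial centre about (260,100) and the pointer tip about (204,107). The zero mark is probably near (241,150), so the reading before load is about 60 g. Next I'll fit the scale and pick up the dish.

```bash
python3 - <<'E'
from h import *; from bench import bot
m=np.load('m1.npy',allow_pickle=True).item()
pan=on_z(m,[(59,130),(193,130),(126,63),(126,198)],100)[:,:2]; print('pan',pan.mean(0),np.linalg.norm(pan[0]-pan[1]),np.linalg.norm(pan[2]-pan[3]))
d=on_z(m,[(198,98),(319,98),(258,34),(258,163)],70)[:,:2]; print('dial',d.mean(0),np.linalg.norm(d[0]-d[1]),np.linalg.norm(d[2]-d[3]))
Y=-np.radians(78.3); x,y=383.8,308.4
z0=bot.get_state()
bot.move_ptp([x,y,60],[np.pi,0,Y])
hit=bot.movel([x,y,-12],max_speed=40,threshold=4)
s=bot.get_state(); print(hit,s['tcp_pos'],s['contact_force'],s['t'])
E
```

```text
pan [654.31972898 199.25583782] 128.7351592464337 129.2815453907989
dial [535.72414232 144.12843335] 124.34097640006186 127.52774579469802
False [383.94274365 308.47315206 -11.81505302] [0.75384317 0.15594464 0.27627678] 5.875
```

```bash
python3 - <<'E'
from h import *; from bench import bot
x,y=383.8,308.4
bot.movel([x,y,-5],max_speed=40)
bot.grip(0.0,25)
s=bot.get_state(); print(s['opening'],s['contact_force'],s['t'],s['tcp_pos'])
bot.movel([x,y,50],max_speed=60)
bot.movel([x,y,180],max_speed=120)
s=bot.get_state(); print(s['opening'],s['contact_force'],s['t'],s['tcp_pos'])
from bench import imaging
a=imaging.capture('scene');w=imaging.capture('wrist');cv2.imwrite('pics/a2.png',np.hstack([cv2.resize(a[150:350,100:300],(400,400)),cv2.resize(w,None,fx=.78,fy=.78)[:,:400][:400] if 0 else cv2.copyMakeBorder(cv2.resize(w,(400,300)),50,50,0,0,0)]))
E
```

```text
0.8131833970424419 [-0.40256577  0.07435555  5.94190198] 6.4917 [383.80465705 308.41285021  -4.65445749]
0.8095823479745143 [0.29387055 0.51163697 0.66983608] 8.7917 [383.29564371 308.10162058 179.27929635]
```

View pics/a2.png

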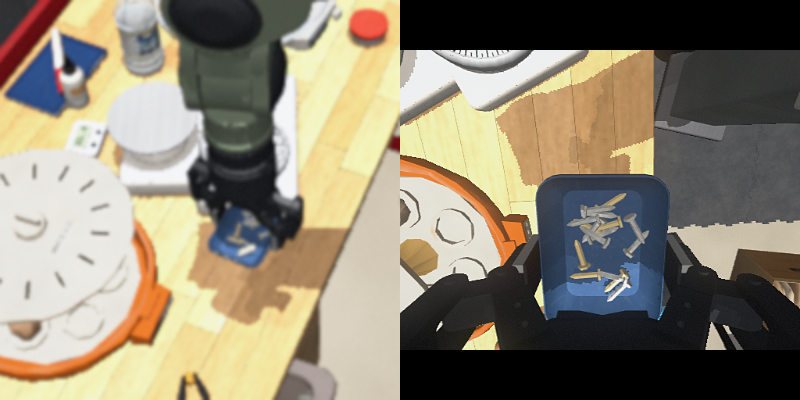

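The dish is held level with its screws in it. Now I'll carry it over the scale, keeping clear of the orange pot.

```bash
python3 - <<'E'
from h import *; from bench import bot,imaging
x,y=654.3,199.3
bot.movel([400,220,230],max_speed=130)
bot.movel([x,y,200],max_speed=130)
bot.movel([x,y,104],max_speed=60)
bot.movel([x,y,92.3],max_speed=12)
s=bot.get_state(); print(s['contact_force'],s['t'],s['tcp_pos'])
cv2.imwrite('pics/w3.png',imaging.capture('wrist'))
b=imaging.capture('side')[170:290,130:290]
a=imaging.capture('scene')[150:270,120:280]
cv2.imwrite('pics/s3.png',cv2.resize(np.hstack([a,b]),None,fx=2.4,fy=2.4,interpolation=2))
E
```

```text
[-0.74257978  0.67779844 -0.33037497] 14.8333 [654.28971073 199.3001459   92.40278465]
```

View pics/w3.png

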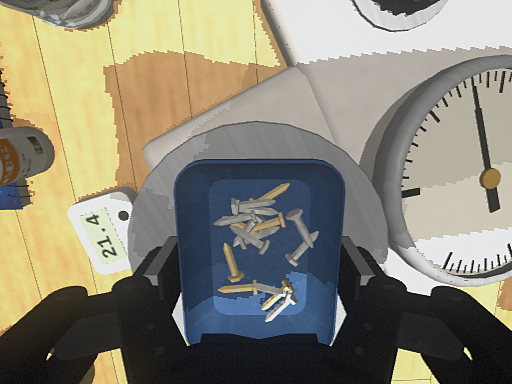

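View pics/s3.png

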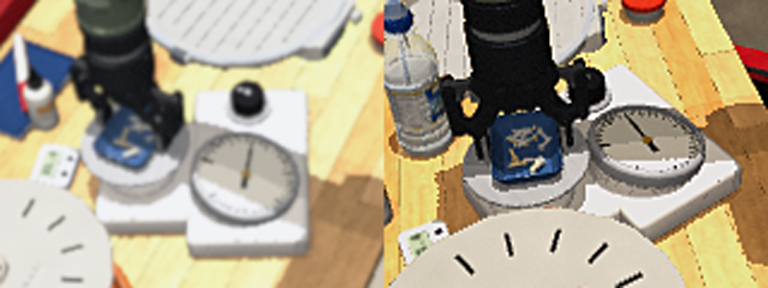

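The dish is on the pan, with pan edges at columns 130 and 387 and dish edges at 175 and 345, so it is centred. The bold zero line is at (411,190), left of the dial, and the pointer now points up at (477,75). Releasing.

```bash
python3 - <<'E'
from h import *; from bench import bot,imaging
x,y=654.3,199.3
bot.grip(1.0)
bot.movel([x,y,150],max_speed=60)
bot.movel([560,175,270],max_speed=200)
m=imaging.camera_model('wrist'); np.save('m4.npy',m)
i=imaging.capture('wrist'); cv2.imwrite('pics/w4.png',i)
k=proj(m,[(654,199,98),(536,144,70),(611,51,78)]); print(k, bot.get_state()['t'],bot.get_state()['contact_force'])
c=blob(i,(95,60,30),(130,255,255),(0,0,400,384)); print(cv2.minAreaRect(np.float32(on_z(m,c,111)[:,:2])))
cv2.imwrite('pics/w4b.png',cv2.resize(i[0:260],None,fx=1.55,fy=1.55,interpolation=2))
E
```

```text
[[165.68835389 176.50795516]
 [286.11139392 144.16790813]
 [233.88066734  36.38231348]] 17.375 [ 0.78714386  0.14860004 -0.21982261]
((655.3910522460938, 199.2274932861328), (70.7493896484375, 95.44959259033203), 11.773393630981445)
```

View pics/w4b.png

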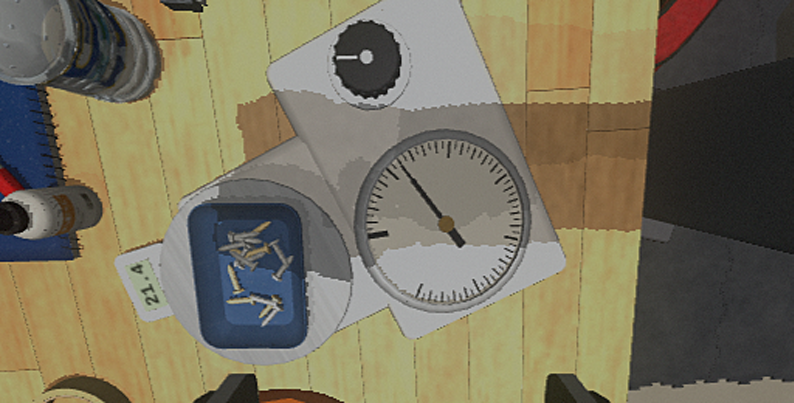

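The dish was released at (655.4,199.2), about 1 mm from the pan centre. The zero line is at crop (377,234), the tip at (400,165) and the dial centre at (446,223), so the reading is about 61 g. Next I'll measure these accurately and approach the knob.

```bash
cat >> h.py <<'E'
def dial_angles(m,C,yaw,uvs,uc):
    t=np.radians(12); n=np.array([-np.sin(t)*np.cos(yaw),-np.sin(t)*np.sin(yaw),np.cos(t)])
    o,d=rays(m,np.vstack([uc,uvs])); P=o+d*(((C-o)@n)/(d@n))[:,None]
    ex=np.array([np.cos(t)*np.cos(yaw),np.cos(t)*np.sin(yaw),np.sin(t)]); ey=np.cross(n,ex)
    v=P[1:]-P[0]; return P[0],np.degrees(np.arctan2(-v@ey,v@ex)),np.linalg.norm(v,axis=1)
E
python3 - <<'E'
from h import *; from bench import imaging
m=np.load('m4.npy',allow_pickle=True).item()
kn=on_z(m,np.array([(366,58)])/1.55,78)[0,:2]; print('knob',kn)
e=on_z(m,np.array([(330,58),(402,58),(366,20),(366,98)])/1.55,78)[:,:2]; print(e.mean(0),e[1]-e[0],e[2]-e[3])
L=np.array([(-60,-90),(-60,30),(70,0)]);W=np.array([kn,(535.7,144.1),(654.3,199.3)])
H,_=cv2.estimateAffinePartial2D(np.float32(L),np.float32(W)); s=np.hypot(H[0,0],H[1,0]); yaw=np.arctan2(H[1,0],H[0,0]); print(s,np.degrees(yaw),L@H[:,:2].T+H[:,2])
print(dial_angles(m,np.array([535.7,144.1,70]),yaw,np.array([(377,234),(402,165)])/1.55,np.array([(446,223)])/1.55))
sc=imaging.camera_model('scene'); print('bottle',on_z(sc,(173,184),0))
E
```

```text
knob [608.67517749  51.45922687]
[608.57840932  51.96892678] [-44.54650521  -9.30338166] [  8.29332681 -44.21927446]
0.9802136358303973 38.11036583845269 [[608.48499677  51.41667976]
 [535.88901408 143.96728003]
 [654.30116005 199.47527788]]
(array([534.27980241, 143.35433171,  69.6646591 ]), array([18.56070693, 77.90677023]), array([49.97557915, 50.62434919]))
bottle [[793.91478402  85.36188299   0.        ]]
```

```bash
cat > turn.py <<'E'
import sys; from h import *; from bench import bot,imaging
deg=float(sys.argv[1]); yaw0=float(sys.argv[2]); x,y=608.6,51.6
O=lambda a:[np.pi,0,np.radians(a)]
bot.grip(0.70,30)
bot.move_ptp([x,y,130],O(yaw0))
hit=bot.movel([x,y,53],max_speed=70,threshold=8)
s=bot.get_state(); print('down',hit,s['tcp_pos'][2],s['opening'],s['contact_force'])
if hit: bot.movel([x,y,130],max_speed=70); sys.exit()
bot.grip(0.0,30); s=bot.get_state(); print('grip',s['opening'],s['contact_force'],s['wrist_torque'])
n=max(1,int(abs(deg)//15)); q=s['qpos'].copy(); q6=q[5]
bot.movel([x,y,53],rot=O(yaw0-deg),max_speed=60); bot.dwell(.2)
s=bot.get_state(); print('turned',np.degrees(s['qpos'][5]-q6),s['contact_force'],s['wrist_torque'],s['orientation'])
bot.grip(0.70); bot.movel([x,y,130],max_speed=80)
bot.movel([560,150,270],rot=O(-78.3),max_speed=150)
bot.dwell(.3)
m=imaging.camera_model('wrist'); np.save('m5.npy',m); i=imaging.capture('wrist'); cv2.imwrite('pics/w5.png',i)
u,v=proj(m,(535,143.5,70))[0]; u0,v0=int(u)-75,max(0,int(v)-75); print('t',bot.get_state()['t'],u0,v0)
cv2.imwrite(sys.argv[3],cv2.resize(i[v0:v0+150,u0:u0+150],(600,600),interpolation=2))
E
python3 turn.py 79 -78.3 pics/d5.png
```

```text
down False 53.53769225187185 0.7008194390321254 [ 0.94281141 -0.42010818 -0.38522447]
grip 0.5011466912149909 [-2.74011994 -0.75030269  4.86742245] [-0.17581472  0.64446722  0.00921927]
turned 78.97413663506445 [-2.64760905 -2.4743307   6.24746188] [-0.39513723  0.56662575 -0.10329024] [-3.14038695e+00  2.36795572e-04 -2.74523133e+00]
t 25.1083 206 90
```

View pics/d5.png

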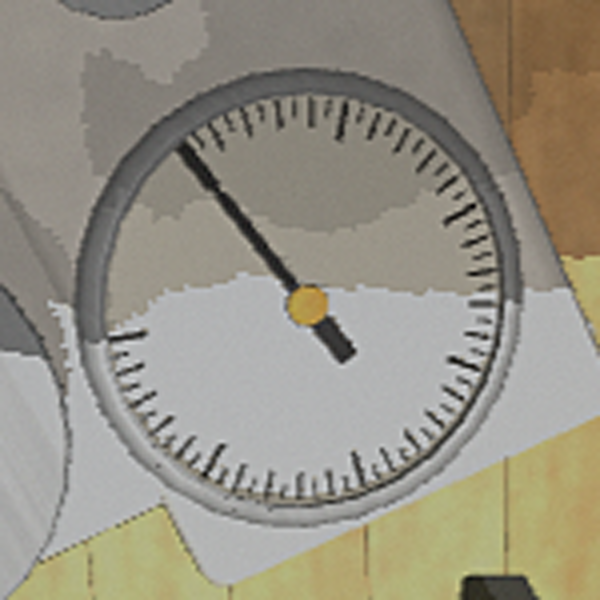

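The pointer at crop (185,150) now lies on the zero line, or very nearly. I'll quantify it by rectifying onto the dial plane, comparing the tick-comb phase with the pointer line.

```bash
cat > meas.py <<'E'
from h import *; from scipy.optimize import minimize
import sys
m=np.load('m5.npy',allow_pickle=True).item(); i=cv2.cvtColor(cv2.imread('pics/w5.png'),cv2.COLOR_BGR2GRAY).astype(np.float32)
yaw=np.radians(38.1); t=np.radians(12)
n=np.array([-np.sin(t)*np.cos(yaw),-np.sin(t)*np.sin(yaw),np.cos(t)]); ex=np.array([np.cos(t)*np.cos(yaw),np.cos(t)*np.sin(yaw),np.sin(t)]); ey=np.cross(n,ex)
C=np.array([534.5,143.5,70]); th=np.radians(np.arange(0,360,.25))
def samp(r,a,c):  # a: clockwise from 12 o'clock; polar sampling about centre offset c (mm)
    x=c[0]+r*np.cos(a); y=c[1]-r*np.sin(a); p=proj(m,C+np.c_[x.ravel(),y.ravel()]@np.array([ex,ey]))
    return cv2.remap(i,np.float32(p[:,0]),np.float32(p[:,1]),cv2.INTER_LINEAR).reshape(x.shape)
hp=lambda s:s-np.convolve(np.r_[s[-30:],s,s[:30]],np.ones(61)/61,'same')[30:-30]
def comb(c,f=72,rr=(48,49.5,51)): 
    return sum(hp(samp(np.full_like(th,r),th,c))@np.exp(-1j*f*th) for r in rr)
best=max(((abs(comb((a,b))),a,b) for a in np.arange(-4,4.1,.5) for b in np.arange(-4,4.1,.5)))
r=minimize(lambda c:-abs(comb(c)),best[1:],method='Nelder-Mead'); c=r.x; print('centre',c,-r.fun)
for f in (36,72):  # dark ticks -> phase of -signal ; 36: 10 g lines
    ph=np.degrees(np.angle(-comb(c,f,(46,47) if f==36 else (48,49.5,51))))*-1/f; print(f,'tick phase mod',360/f,ph%(360/f))
def dark(r,lo,hi):
    s=samp(np.full_like(th,r),th,c); k=(np.degrees(th)>=lo)&(np.degrees(th)<=hi); w=np.clip(np.median(s[k])-s[k]-25,0,None); return (w*np.degrees(th)[k]).sum()/w.sum()
pts=[]
for rr in np.arange(15,40,2.): 
    a=np.radians(dark(rr,60,95)); pts.append((rr*np.cos(a),rr*np.sin(a)))
pts=np.array(pts); vx,vy,x0,y0=cv2.fitLine(np.float32(pts),2,0,.01,.01).ravel()
if vx*pts[:,0].mean()+vy*pts[:,1].mean()<0: vx,vy=-vx,-vy
print('pointer line dir',np.degrees(np.arctan2(vy,vx)),'offset mm',x0*vy-y0*vx)
b=[48,50,52]; print('dark angle at radii',[(k,round(dark(k,60,95),2)) for k in (30,36,40,42,44,46,48,50,51)])
for r_ in (43,):
    s=samp(np.full_like(th,r_),th,c); print('r43 dark at',[a for a in np.degrees(th)[hp(s)<-25]][::3])
E
python3 meas.py
```

```text
centre [ 0.24672488 -0.45174844] 38744.795406602054
36 tick phase mod 10.0 7.9567315494790485
72 tick phase mod 5.0 2.887553663874965
pointer line dir 77.72532 offset mm -0.27143335
dark angle at radii [(30, np.float64(78.45)), (36, np.float64(78.18)), (40, np.float64(77.76)), (42, np.float64(78.18)), (44, np.float64(77.62)), (46, np.float64(77.8)), (48, np.float64(78.03)), (50, np.float64(79.76)), (51, np.float64(79.85))]
r43 dark at [np.float64(75.25), np.float64(76.0), np.float64(76.75), np.float64(77.5), np.float64(78.25), np.float64(79.0), np.float64(79.75)]
```

```bash
python3 - <<'E'
from h import *; from bench import bot
m=np.load('m5.npy',allow_pickle=True).item(); i=cv2.imread('pics/w5.png')
c=blob(i,(95,60,30),(130,255,255),(0,0,400,384)); print(cv2.minAreaRect(np.float32(on_z(m,c,111)[:,:2])),cv2.boundingRect(c))
s=bot.get_state(); print(s['t'],s['contact_force']); bot.sign_off()
E
```

```text
((655.1638793945312, 199.89163208007812), (70.87242889404297, 95.95851135253906), 11.504791259765625) (120, 157, 75, 90)
25.1083 [-0.42524903 -0.13374692 -0.19901032]
the job is handed in; nothing more can be done
```

The dish of screws is on the pan and the scale is tared to zero. I handed the job in at 25.1 s of the 67 s allowed.

I gripped the dish across its 70 mm width and carried it level; the screws were still in it after the lift, on the pan and after release. Then I turned the tare knob 79° clockwise in one grip, released it and moved the arm clear.

Last checks, all from the wrist camera:
- **Dish position:** its centre measured (655.2, 199.9), about 1 mm from the estimated pan centre at (654.3, 199.3).
- **Reading:** the pointer is at 77.7° to 78.0° and the card's zero at 77.9°, so it reads zero to about 0.3 g.
- **Arm:** contact force was near zero, with the gripper about 170 mm above the pan.

Two things disagreed or were not clean:
- **Pan position:** my first by-eye estimates from the fixed cameras were up to about 19 mm from the wrist-camera fit. I took these to be thrown off by the pan's visible side and used the wrist fit.
- **Fingertips:** they may have brushed the bench lightly during the grasp; the force reading was about 6 N.

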